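Seat a heel form in the bench stand

ROBOT

A 6-joint arm with a two-finger parallel gripper is mounted at the origin on the work surface. World frame = base frame: x ahead of the robot, y to its left, z up, the work surface at z = 0. Lengths are in mm, angles in degrees, forces in N, time in s.
With the tool pointing down it reaches from about 300 to 850 mm from the base axis. Payload 4.2 kg.
Tool frame: the origin (TCP) lies on the centre line of the jaws, within the pads' length; the fingertips stand 14 mm ahead of it and the grasp point (between the pads) lies 5 mm behind it; z points along the fingers, y is the line along which they close (so a half turn about z gives the same grasp; the last joint's range is limited). The gripper opens to 91 mm and grips with 3 to 60 N. Pads are 32 mm wide; open, the fingers measure 118 mm over their backs; the gripper's body (76 mm by 178 mm) begins 60 mm behind the grasp point.
Start: joints at [68.125, 18.312, 89.639, -0, 72.044, -1.146], TCP at [203.529, 537.79, 227.976] pointing down, gripper open.
Joint ranges: [-177.97, 177.97], [-48.28, 115.42], [12.27, 149.76], [-77.06, 257.06], [2.81, 150.46], [-146.56, 146.56]. Speed limits (degrees/s): [147.25, 147.25, 180, 180, 180, 180].

INTERFACE

Orientations are given as [roll, pitch, yaw] about the fixed x, y, z axes, in that order (R = Rz(yaw) Ry(pitch) Rx(roll)).
In Python, from workcell import env gives the robot as it stands.
- The arm moves only by the tool arm_command, never from a script. Its argument "motion" is a list of rows, each an object with "offset": the shift along the tool's x, y, z in m, a list of three; "spin": the turn about the tool's z in rad. In form: [{"offset": [tx, ty, tz], "spin": spin}, ...]. A call has 1 to 5 rows; each row shifts and turns the commanded pose from where the row before left it, along the tool's axes as they then stand; what a row does not reach is not made up. A row lasts 1/8 s, in which the tool goes at most 62.5 mm and 10.7 degrees, less where a joint would pass 70% of its speed; a pose out of reach is approached as far as the arm can. A call with a gripper value outside its range is refused whole. "jaw" is the finger opening in m, from 0 to 0.0912, set as the call begins (left out, the last holds). The fingers move at their own pace and stop on an object; "newtons" is the grip in N (left out, the last holds). Time passes only in rows, so rows that do not move let the fingers close. It gives the time, the measured TCP pose, the force, the opening and the grip force at its end, in the units of the state.
- env.state(): the state, without advancing time (a new reading comes with each control period).
- env.grab_frame(name): name is "scene" or "top"; returns (picture, depth): 420x560x3 uint8, blue, green, red; 420x560 float32, mm along the optical axis (not along the pixel's ray), 0 where there is no reading.
- env.camera_model(name): a dict with "fx", "fy", "cx", "cy" (pixels), "eye" and "rotation" of the camera in the world. Camera axes: x right, y down, z forward; pixel columns grow to the right and rows downward; lengths in mm; the calibration is good to about 2 mm. A picture is of the moment at which its call begins. camera_model takes no time and is no camera call.
- env.job_done(): hands the job in; it is judged then, once.
Trained networks look in the newest picture that a camera, given by its name, has taken for a name from the list of things; names that differ only in an ending like _2 or _b are one class to them, and where a whole thing is asked for, a point or a joint stands for the part that bears it (a point fixed in the world has none). Each returns a list of dicts, best first, with "score" (0 to 1); they miss things now and then, are a little off and sometimes report something else, mostly with a low value. They report only what shows in the picture. A call takes as long as a camera call. They do not tell look-alikes from the thing itself.
- env.boxes_of(camera, target): "bbox" ([left, top, right, bottom] in pixels, round what is visible of it).
- env.pinpoint(camera, target): "location" ([column, row] in pixels: a listed point, or the origin of a listed thing).
The state is a dict: "time_s": time; "qpos": joint angles; "qvel": joint speeds; "effort": joint torques, N m; "ee_pos": TCP position; "ee_rot": TCP orientation; "force": force on the tool from outside, world axes, zero at the start; "torque": the same for the moment, N m; "gripper_width": finger opening in mm; "gripper_force": force on a finger pad.
Only numpy, scipy, OpenCV 4.12 (cv2) and the standard library are available. Lean on these libraries where they do the work, as an engineer would, in place of code of your own. Each camera call takes 0.05 s, during which the arm holds its last target. There are 200 camera calls.

TASK

Take the dome-topped steel form out of the wooden rack and fit it in the green bench stand: feel gently with its shank for the plain hole in the top of the stand's steel head, never pushing on the stand harder than about 50 N, then press the form straight down against the stiff ejector until its flange sits flush on the head, and let go of it. Leave the other two forms in the rack, and the brush and the tin where they are.

Things in the scene. Friction and masses are not known exactly. Their poses are not given: they have to be found in the camera images.
- dome_form: Steel form to fit, 87 mm tall, 0.22-0.38 kg. Origin: centre of its shank's lower end; z up its axis. From below: plain unchamfered shank, 16 mm dia, 28 mm long; flange, 38 mm dia, from 28 to 34 mm; round body to grip, 30 mm dia, to 74 mm; low dome to 87 mm. It starts upright in any of the rack's three holes, flange on the rack's top, and lifts straight out.
- stand: Fixed bench stand. Origin on the bench under the centre of its 150 x 130 x 14 mm green base plate, z up. A green pillar carries a square steel head block, 72 x 72 mm, 40 mm high, clamped at any angle about the stand's vertical axis. A form is home when its flange lies on the head's top; its origin is then 72 mm above the stand's origin.
- ejector (a joint): Plug inside the hole: m pushed down from its top place, where its top is 12 mm below the hole's mouth. It starts at 0 to 0.003, so a shank enters freely by 12 to 15 mm, then meets it. No spring: it stays where pushed; it takes about 10 N, more than a form's weight. Reads about 0.016 with a form home (travel ends at 0.020, so the flange stops first).
- rack: Fixed wooden rack, 75 x 270 x 45 mm (its x, y, z). Origin on the bench under its centre. Three loose 21 mm holes along its own y at -85, 0 and +85 mm; top 45 mm above the bench. Grip a form with a finger on each of the rack's x sides; along the row the neighbours are close.
- square_form: Bystander in the rack: steel form with the same shank and flange but a square 34 x 34 mm block on top, 68 mm tall overall. Origin at the lower end of its shank.
- disc_form: Bystander in the rack: steel form with the same shank and flange, a thin 20 mm neck and a wide flat disc of 50 mm on top, 62 mm tall overall. Origin at the lower end of its shank.
- tin: Bystander: flat round polish tin, diameter 83 mm, 26 mm high, standing on the bench. Origin at the centre of its underside.
- brush: Bystander: wooden shoe brush lying on its bristles, 150 x 45 x 42 mm. Origin at the centre of its underside, x along its length.
- head_top (a point): Centre of the head's flat top, on the stand's axis, 100 mm above the bench. It is NOT the hole: the head's one plain blind hole (18 mm dia, sharp edge, no chamfer) has its centre up to 5 mm from this point, in a direction that is not told and differs every time. It must be seen or felt for.
There are look-alikes about, which are no part of the job. What is shaped like the dome_form but turquoise is not meant. Several things have the shape of the stand; the one meant has the colours described above.

How it is judged:
By the outcome, as a careful person would: the job done as asked, in the order asked, and still so for the second after the job is handed in, with the robot touching nothing.
It also fails if it takes over 61 s, if anything falls off the work surface, if the arm or the gripper's body presses on something with over 40 N, if the wrist force passes 120 N, or if a joint passes its speed limit or range.

## Working session

There is one attempt and no reset: what is moved stays moved. The work goes in short steps, Python scripts to look and compute and a tool call to move; the robot and the scene stay as the last step left them, time stands still between calls to the robot, and variables do not carry over. Pictures are saved under pics/ and viewed, at most 10 in all, crops included, and the job is handed in when it is done.

Besides the shell and the picture viewer there is one more tool, called after "Request:" in YAML: its name, and indented under it one key for each argument. arm_command: Moves the arm, as the interface text tells. Its arguments: {"type":"object","properties":{"motion":{"type":"array"},"jaw":{"type":"number"},"newtons":{"type":"number"}},"required":["motion"]}

```bash
mkdir -p pics
cat > h.py <<'E'
import numpy as np, cv2
from workcell import env
def ray(cam,px):
    m=env.camera_model(cam);R=np.array(m["rotation"]).reshape(3,3)
    d=np.array([(px[0]-m["cx"])/m["fx"],(px[1]-m["cy"])/m["fy"],1.])
    return np.array(m["eye"]),R@d
def atz(cam,px,z):
    e,d=ray(cam,px);return e+d*(z-e[2])/d[2]
def cloud(cam,dep):
    m=env.camera_model(cam);R=np.array(m["rotation"]).reshape(3,3)
    v,u=np.mgrid[:dep.shape[0],:dep.shape[1]]
    c=np.stack([(u-m["cx"])/m["fx"]*dep,(v-m["cy"])/m["fy"]*dep,dep],-1)
    return c@R.T+np.array(m["eye"])
E
python3 - <<'E'
from h import *
for c in("scene","top"):
    p,d=env.grab_frame(c);cv2.imwrite(f"pics/{c}1.png",p);np.save(f"{c}1.npy",d)
    print(c,{k:np.round(v,3).tolist() for k,v in env.camera_model(c).items()})
    for t in("dome_form","stand","rack","head_top","square_form","disc_form"):
        print(t,[(np.round(b["location"]).tolist(),round(b["score"],2)) for b in env.pinpoint(c,t)][:5])
s=env.state();print(s)
E
```

```text
scene {'fx': 419.136, 'fy': 419.136, 'cx': 282.968, 'cy': 206.285, 'eye': [1171.853, -187.631, 827.889], 'rotation': [-140.642, 0.052, 73.353]}
dome_form [([181.0, 282.0], 0.83), ([192.0, 236.0], 0.75), ([140.0, 255.0], 0.58)]
stand [([442.0, 228.0], 0.94), ([350.0, 199.0], 0.93), ([222.0, 233.0], 0.37)]
rack [([221.0, 229.0], 0.95)]
head_top [([355.0, 169.0], 0.7), ([456.0, 202.0], 0.65)]
square_form [([223.0, 225.0], 0.56)]
disc_form [([254.0, 214.0], 0.71)]
top {'fx': 529.622, 'fy': 529.622, 'cx': 277.297, 'cy': 221.943, 'eye': [547.234, 9.618, 1196.594], 'rotation': [-178.075, -1.239, -91.008]}
dome_form [([428.0, 229.0], 0.8), ([389.0, 189.0], 0.73), ([376.0, 231.0], 0.55), ([339.0, 234.0], 0.41)]
stand [([108.0, 174.0], 0.72), ([188.0, 242.0], 0.56), ([184.0, 245.0], 0.31)]
rack [([335.0, 237.0], 0.7), ([188.0, 242.0], 0.62)]
head_top [([181.0, 244.0], 0.95)]
square_form [([339.0, 235.0], 0.66)]
disc_form [([299.0, 244.0], 0.9)]
{'time_s': 0.7, 'qpos': array([ 6.81236291e+01,  1.83111731e+01,  8.96391618e+01,  4.08410689e-05,
        7.20447896e+01, -1.14639032e+00]), 'qvel': array([-0.03037963, -0.00179034,  0.03198258,  0.02372366,  0.06240273,
        0.04262657]), 'effort': array([-2.51426820e-03, -4.12226343e+01, -2.32186872e+01,  7.25228037e-02,
        3.75412940e-02,  1.77033530e-05]), 'ee_pos': array([203.53610576, 537.78030768, 227.98212103]), 'ee_rot': array([1.79995125e+02, 5.86996002e-05, 1.59270007e+02]), 'force': array([-0.41036955, -0.43229001, -0.28971759]), 'torque': array([ 0.03009683,  0.01244232, -0.04483419]), 'gripper_force': 0.0, 'gripper_width': 91.59894247268589}
```

View pics/scene1.png

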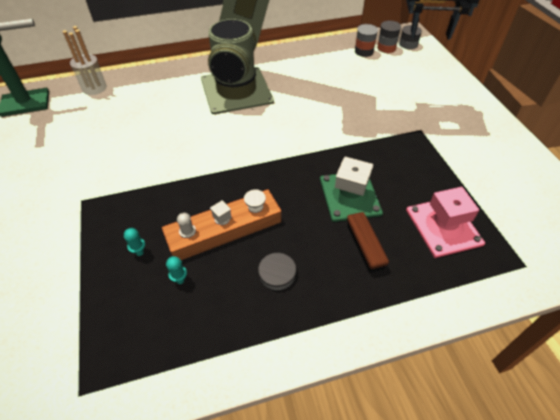

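View pics/top1.png

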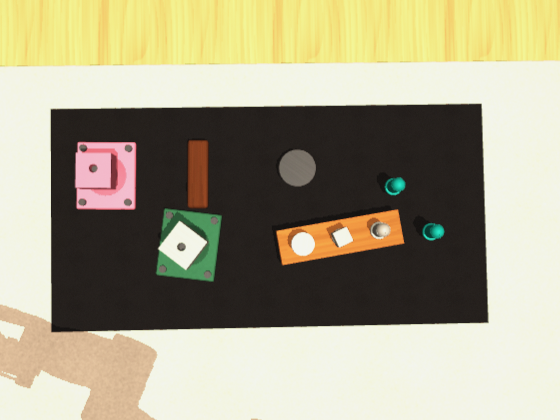

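The steel dome form is in the rack at top (380,230) / scene (185,222). The turquoise ones at top (396,185) and (433,231) are look-alikes outside the rack. The stand meant is the green one with the steel head, top (188,243), hole near (181,246). The pink stand at (105,175) is not meant. I'll confirm this in one crop and measure.

```bash
python3 - <<'E'
s=open('h.py').read().replace('R=np.array(m["rotation"]).reshape(3,3)','R=Rot.from_euler("xyz",m["rotation"],degrees=True).as_matrix()')
open('h.py','w').write("from scipy.spatial.transform import Rotation as Rot\n"+s)
E
python3 - <<'E'
from h import *
p=cv2.imread("pics/top1.png");d=np.load("top1.npy");P=cloud("top",d)
ps=cv2.imread("pics/scene1.png");S=cloud("scene",np.load("scene1.npy"))
a=cv2.resize(p[205:285,150:230],(400,400),interpolation=cv2.INTER_CUBIC)
b=cv2.resize(p[190:270,350:430],(400,400),interpolation=cv2.INTER_CUBIC)
cv2.imwrite("pics/crop1.png",np.hstack([a,b]))
for n,Q,(u0,u1,v0,v1) in(("top",P,(365,395,215,245)),("scene",S,(170,200,205,240))):
    q=Q[v0:v1,u0:u1].reshape(-1,3);k=q[:,2]>70;q=q[k];print(n,"dome z max",q[:,2].max(),len(q),"median",np.median(q,0),"mid",(q.min(0)+q.max(0))/2)
# rack
for n,Q in(("top",P),("scene",S)):
    m=(abs(Q[...,2]-45)<5)
    im=(p if n=="top" else ps).astype(int);m&=(im[...,2]>im[...,0]+60)
    xy=Q[m][:,:2]; print(n,"rack",len(xy),cv2.minAreaRect(xy.astype(np.float32)))
    # head
    m=(abs(Q[...,2]-100)<5);
    w=(im.min(-1)>100)&m; xy=Q[w][:,:2]; g=xy[(abs(xy[:,0]-atz("top",(182,246),100)[0])<70)&(abs(xy[:,1]-atz("top",(182,246),100)[1])<70)]
    print(n,"head",len(g),cv2.minAreaRect(g.astype(np.float32)),np.median(Q[w][:,2]))
print("bench z",np.median(P[300,100:400,2]),np.median(S[300,150:350,2]))
# hole centroid
for n,im,c in(("top",p,(181,246)),("scene",ps,(355,170))):
    g=cv2.cvtColor(im,cv2.COLOR_BGR2GRAY).astype(float);u,v=c
    r=g[v-8:v+9,u-8:u+9];w=np.clip(0.75*np.median(r)-r,0,None)
    lab,cc=cv2.connectedComponents((w>0).astype(np.uint8));
    yy,xx=np.mgrid[v-8:v+9,u-8:u+9];k=cc==cc[np.unravel_index(np.argmax(w*(np.hypot(xx-u,yy-v)<5)),w.shape)]
    w=w*k;px=((w*xx).sum()/w.sum(),(w*yy).sum()/w.sum());print(n,"hole",px,k.sum(),atz(n,px,100))
print(atz("top",(188,243),14), atz("top",(380,230),87+17))
E
```

```text
top dome z max 1196.5937926195638 195 median [ 565.06048187 -231.58442344  100.4871514 ] mid [ 563.67059157 -120.73861598  633.72082682]
scene dome z max 827.888769744689 207 median [ 573.09105    -237.18306027   94.32787469] mid [ 862.63818273 -219.74883814  449.07284188]
top rack 4250 ((617.6962890625, 20.489227294921875), (636.5528564453125, 195.39584350585938), 69.26367950439453)
top head 1138 ((540.4052124023438, 181.5261993408203), (72.20716857910156, 72.3932113647461), 51.823848724365234) 101.53497018292705
scene rack 2955 ((444.4466552734375, 261.7784118652344), (569.9000854492188, 1045.105224609375), 39.75972366333008)
scene head 642 ((540.503662109375, 179.43275451660156), (72.01083374023438, 74.7540512084961), 51.81443405151367) 99.88379365634796
bench z 2.095293733967992 0.8202584966806512
top hole (np.float64(180.6842637029553), np.float64(246.69424096994192)) 58 [536.00235921 185.27732755 100.        ]
scene hole (np.float64(354.84923076923076), np.float64(168.7525641025641)) 24 [537.00343284 183.32163971 100.        ]
[543.03778432 182.75448905  14.        ] [ 563.24716152 -227.20193223  104.        ]
```

View pics/crop1.png

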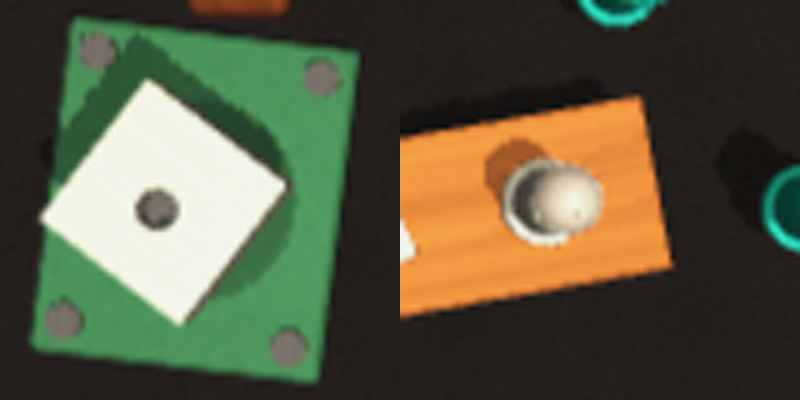

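The crop shows a steel head on the green base, with the hole at crop (157,209), about 4.5 mm off the head centre. The steel dome form stands in the orange rack at the far right. Next I measure the rack axis and the form's position.

Run:
```python
from h import *
for n,(u0,u1,v0,v1) in(("top",(270,410,205,270)),("scene",(158,288,188,262))):
    im=cv2.imread(f"pics/{n}1.png").astype(int);Q=cloud(n,np.load(f"{n}1.npy"))[v0:v1,u0:u1];im=im[v0:v1,u0:u1]
    m=(abs(Q[...,2]-45)<5)&(im[...,2]>im[...,0]+60)&(np.hypot(Q[...,0]-575,Q[...,1]+140)<150)
    (c,s,a)=cv2.minAreaRect(Q[m][:,:2].astype(np.float32));b=cv2.boxPoints((c,s,a))
    e=[b[1]-b[0],b[2]-b[1]];l=max(e,key=np.linalg.norm);l=l/np.linalg.norm(l);l*=np.sign(l[1])
    print(n,"rack",c,s,"y axis",l,"yaw",np.degrees(np.arctan2(-l[0],l[1])),"holes",[np.round(np.array(c)+l*k,1) for k in(-85,0,85)])
    q=Q[(Q[...,2]>85)&(Q[...,2]<112)&(np.hypot(Q[...,0]-570,Q[...,1]+228)<35)]
    A=np.c_[2*q[:,:2],np.ones(len(q))];print("form pts",len(q),q.mean(0),q[:,2].max())
    # sphere/axis fit of dome: paraboloid
    t=q[q[:,2]>q[:,2].max()-10];A=np.c_[(t[:,:2]-[565,-228])**2@[1,1],t[:,:2]-[565,-228],np.ones(len(t))];x=np.linalg.lstsq(A,t[:,2],rcond=None)[0];print("apex",np.array([565,-228])-x[1:3]/2/x[0],len(t))
```

```text
top rack (551.9393920898438, -152.5404510498047) (75.12980651855469, 270.61431884765625) y axis [-0.15721552  0.9875643 ] yaw 9.04531 holes [array([ 565.3, -236.5]), array([ 551.9, -152.5]), array([538.6, -68.6])]
form pts 168 [ 565.08686028 -233.98615627   99.94592907] 108.93560886390947
apex [ 565.82112866 -235.39389327] 108
scene rack (551.0020751953125, -153.88160705566406) (80.23038482666016, 270.0790100097656) y axis [-0.15003115  0.9886813 ] yaw 8.628732 holes [array([ 563.8, -237.9]), array([ 551. , -153.9]), array([538.2, -69.8])]
form pts 147 [ 569.99867047 -237.24894821   97.07026002] 105.42613578839405
apex [ 564.46000204 -237.58567943] 98
```

Request:
arm_command:
  motion:
    - {"offset": [0,0,0],"spin": 0.18}
    - {"offset": [0,0,0],"spin": 0.18}
    - {"offset": [0,0,0],"spin": 0.18}
    - {"offset": [0,0,0],"spin": 0.18}
    - {"offset": [0,0,0],"spin": 0.18}
  jaw: 0.09

```text
time_s: 1.32
ee_pos: [203.5, 537.8, 228.0]
ee_rot: [180.0, -0.0, 107.4]
force: [0.6, -0.4, 0.3]
gripper_width: 89.7
gripper_force: 0.0
```

Request:
arm_command:
  motion:
    - {"offset": [0,0,0],"spin": 0.151}
    - {"offset": [-0.0587,0.0169,0],"spin": 0}
    - {"offset": [-0.0587,0.0169,0],"spin": 0}
    - {"offset": [-0.0587,0.0169,0],"spin": 0}
    - {"offset": [-0.0587,0.0169,0],"spin": 0}

```text
time_s: 1.95
ee_pos: [307.8, 314.9, 228.2]
ee_rot: [179.9, -0.0, 99.1]
force: [1.3, -0.9, 0.1]
gripper_width: 90.2
gripper_force: 0.0
```

Request:
arm_command:
  motion:
    - {"offset": [-0.0587,0.0169,0],"spin": 0}
    - {"offset": [-0.0587,0.0169,0],"spin": 0}
    - {"offset": [-0.0587,0.0169,0],"spin": 0}
    - {"offset": [-0.0587,0.0169,0],"spin": 0}
    - {"offset": [-0.0587,0.0169,0],"spin": 0}

```text
time_s: 2.58
ee_pos: [437.5, 38.1, 228.3]
ee_rot: [179.9, -0.0, 99.0]
force: [1.0, 0.4, -0.4]
gripper_width: 89.7
gripper_force: 0.0
```

Request:
arm_command:
  motion:
    - {"offset": [-0.0587,0.0169,0],"spin": 0}
    - {"offset": [-0.0587,0.0169,0],"spin": 0}
    - {"offset": [-0.0587,0.0169,0],"spin": 0}
    - {"offset": [0,0,0.03],"spin": 0}
    - {"offset": [0,0,0],"spin": 0}

```text
time_s: 3.2
ee_pos: [513.1, -126.1, 195.9]
ee_rot: [-179.7, -0.1, 99.0]
force: [0.3, 0.2, -0.1]
gripper_width: 90.1
gripper_force: 0.0
```

Request:
arm_command:
  motion:
    - {"offset": [-0.0586,0.017,0],"spin": 0}
    - {"offset": [-0.0586,0.017,0],"spin": 0}
    - {"offset": [0,0,0.03],"spin": 0}
    - {"offset": [0,0,0.026],"spin": 0}
    - {"offset": [0,0,0],"spin": 0}

```text
time_s: 3.82
ee_pos: [565.8, -235.2, 141.1]
ee_rot: [-179.8, -0.1, 99.1]
force: [-0.7, 1.5, 0.6]
gripper_width: 90.2
gripper_force: 0.0
```

Run:
```python
from h import *
s=env.state();print(s["ee_pos"],s["ee_rot"],s["force"])
p,d=env.grab_frame("scene")
cv2.imwrite("pics/s2.png",cv2.resize(p[120:300,100:340],(800,600)))
```

```text
[ 565.80545255 -235.18868635  141.11712115] [-1.79837497e+02 -1.16314682e-01  9.91123824e+01] [-0.69824311  1.45708076  0.60127393]
```

View pics/s2.png

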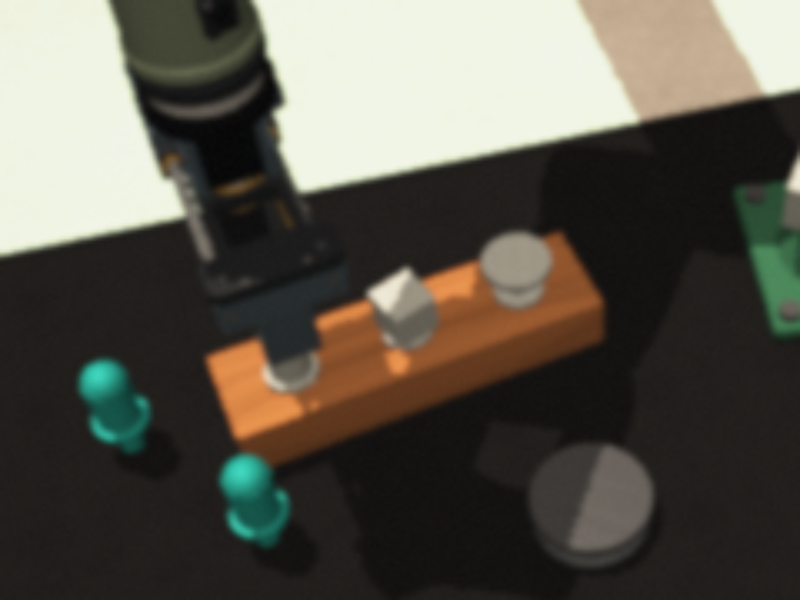

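The fingers (crop 290,330) straddle the steel dome form in line with the rack. Nothing is in the way, so I descend and grip.

Request:
arm_command:
  motion:
    - {"offset": [0,0,0.025],"spin": 0}
    - {"offset": [0,0,0.025],"spin": 0}
    - {"offset": [0,0,0.021],"spin": 0}
    - {"offset": [0,0,0],"spin": 0}
    - {"offset": [0,0,0],"spin": 0}

```text
time_s: 4.5
ee_pos: [568.0, -236.5, 73.0]
ee_rot: [179.8, 0.1, 99.1]
force: [0.1, 0.1, 1.4]
gripper_width: 89.7
gripper_force: 0.0
```

Request:
arm_command:
  motion:
    - {"offset": [0,0,0],"spin": 0}
    - {"offset": [0,0,0],"spin": 0}
    - {"offset": [0,0,0],"spin": 0}
    - {"offset": [0,0,0],"spin": 0}
    - {"offset": [0,0,0],"spin": 0}
  jaw: 0.02
  newtons: 20

```text
time_s: 5.12
ee_pos: [566.6, -236.3, 70.9]
ee_rot: [-180.0, -0.0, 99.0]
force: [-0.4, -0.4, 0.1]
gripper_width: 42.7
gripper_force: 0.0
```

Request:
arm_command:
  motion:
    - {"offset": [0,0,0],"spin": 0}
    - {"offset": [0,0,0],"spin": 0}
    - {"offset": [0,0,0],"spin": 0}
  newtons: 55

```text
time_s: 5.5
ee_pos: [565.7, -236.3, 70.8]
ee_rot: [-179.9, -0.0, 99.1]
force: [-3.7, -0.4, 2.3]
gripper_width: 29.3
gripper_force: 55.0
```

Request:
arm_command:
  motion:
    - {"offset": [0,0,-0.01],"spin": 0}
    - {"offset": [0,0,-0.025],"spin": 0}
    - {"offset": [0,0,-0.03],"spin": 0}
    - {"offset": [0,0,-0.03],"spin": 0}
    - {"offset": [0,0,-0.015],"spin": 0}

```text
time_s: 6.12
ee_pos: [567.9, -236.4, 182.9]
ee_rot: [179.8, 0.1, 99.1]
force: [-0.0, -0.1, -3.0]
gripper_width: 29.0
gripper_force: 55.0
```

Request:
arm_command:
  motion:
    - {"offset": [0,0,0],"spin": 0}
    - {"offset": [0,0,0],"spin": 0}
    - {"offset": [0,0,0],"spin": 0}

```text
time_s: 6.5
ee_pos: [566.0, -236.0, 179.4]
ee_rot: [-179.9, -0.1, 99.1]
force: [0.4, 0.2, -3.0]
gripper_width: 29.2
gripper_force: 55.0
```

Run:
```python
from h import *
s=env.state();print(s["ee_pos"],s["ee_rot"],s["force"],s["torque"],s["gripper_width"])
p,d=env.grab_frame("scene");np.save("s3.npy",d)
cv2.imwrite("pics/s3.png",cv2.resize(p[120:300,100:340],(800,600)))
```

```text
[ 566.04391779 -236.0168978   179.43674212] [-1.79875277e+02 -8.84010577e-02  9.90514711e+01] [ 0.42882189  0.1976336  -2.95971796] [-0.08076509  0.02450856 -0.02844877] 29.239489173303742
```

View pics/s3.png

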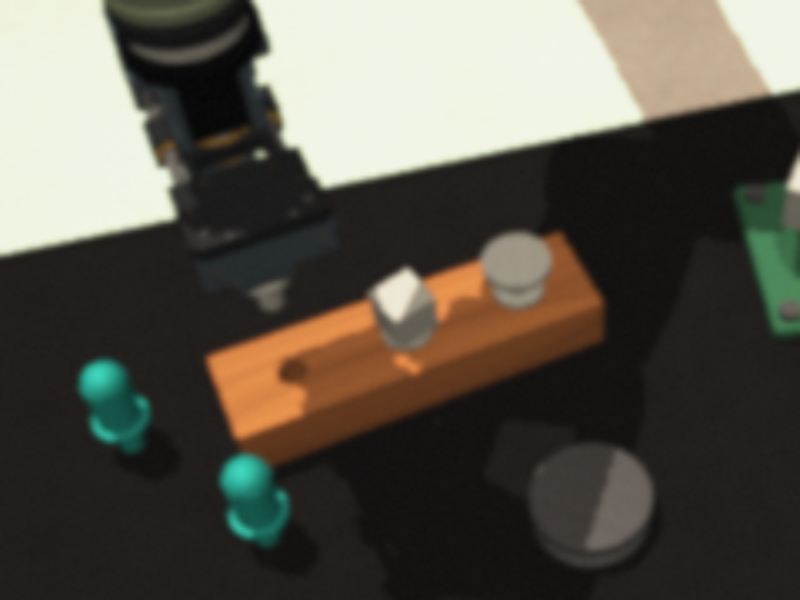

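The form is held clear of the rack, with its shank showing at crop (270,295). The other two forms are undisturbed. I move above the stand.

Request:
arm_command:
  motion:
    - {"offset": [0.03,0.0027,0],"spin": 0}
    - {"offset": [0.055,0.0048,0],"spin": 0}
    - {"offset": [0.055,0.0048,0],"spin": 0}
    - {"offset": [0.055,0.0048,0],"spin": 0}
    - {"offset": [0.055,0.0048,0],"spin": 0}

```text
time_s: 7.18
ee_pos: [548.5, 15.7, 180.5]
ee_rot: [-180.0, -0.0, 99.0]
force: [0.5, 0.5, -3.4]
gripper_width: 29.5
gripper_force: 55.0
```

Request:
arm_command:
  motion:
    - {"offset": [0.055,0.0048,0],"spin": 0}
    - {"offset": [0.055,0.0048,0],"spin": 0}
    - {"offset": [0.04,0.0037,0],"spin": 0}
    - {"offset": [0.02,0.0017,0],"spin": 0}
    - {"offset": [0,0,0],"spin": 0}

```text
time_s: 7.8
ee_pos: [536.8, 184.9, 180.5]
ee_rot: [-180.0, 0.0, 99.2]
force: [-0.6, 0.0, -3.6]
gripper_width: 29.0
gripper_force: 55.0
```

Request:
arm_command:
  motion:
    - {"offset": [0,0,0.01],"spin": 0}
    - {"offset": [0,0,0],"spin": 0}
    - {"offset": [0,0,0],"spin": 0}

```text
time_s: 8.18
ee_pos: [537.1, 183.3, 170.8]
ee_rot: [-180.0, 0.0, 99.0]
force: [-0.2, -0.2, -3.7]
gripper_width: 29.1
gripper_force: 55.0
```

Run:
```python
from h import *
s=env.state();print(s["ee_pos"],s["ee_rot"],s["force"],s["torque"],s["gripper_width"])
p,d=env.grab_frame("scene");np.save("s4.npy",d);cv2.imwrite("pics/s4full.png",p)
cv2.imwrite("pics/s4.png",cv2.resize(p[120:210,300:420],(800,600),interpolation=cv2.INTER_CUBIC))
```

```text
[537.1291128  183.29587542 170.79072191] [-1.79981667e+02  9.38054547e-03  9.89725254e+01] [-0.21503081 -0.17852195 -3.66952601] [-1.03121331e-01 -5.29374788e-02  6.27247107e-05] 29.11606329620047
```

View pics/s4.png

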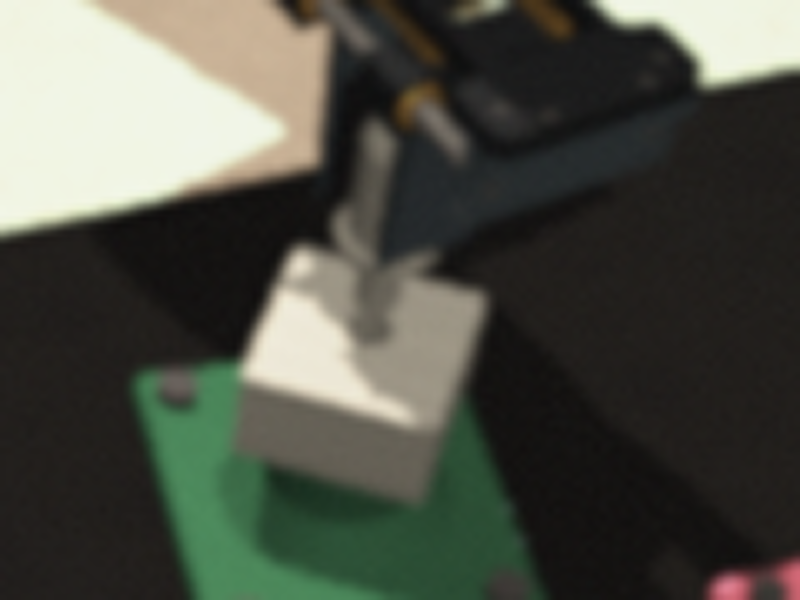

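Request:
arm_command:
  motion:
    - {"offset": [0,0,0.01],"spin": 0}
    - {"offset": [0,0,0.004],"spin": 0}
    - {"offset": [0,0,0],"spin": 0}
    - {"offset": [0,0,0],"spin": 0}

```text
time_s: 8.72
ee_pos: [537.1, 184.4, 157.0]
ee_rot: [180.0, -0.0, 99.1]
force: [-0.0, 0.8, -4.0]
gripper_width: 29.3
gripper_force: 55.0
```

Request:
arm_command:
  motion:
    - {"offset": [0,0,0.001],"spin": 0}
    - {"offset": [0,0,0.001],"spin": 0}
    - {"offset": [0,0,0.001],"spin": 0}
    - {"offset": [0,0,0],"spin": 0}

```text
time_s: 9.22
ee_pos: [536.9, 184.3, 153.9]
ee_rot: [-180.0, -0.0, 99.1]
force: [-0.3, 0.3, -4.7]
gripper_width: 28.9
gripper_force: 55.0
```

Request:
arm_command:
  motion:
    - {"offset": [0,0,0.0005],"spin": 0}
    - {"offset": [0,0,0.0005],"spin": 0}
    - {"offset": [0,0,0.0005],"spin": 0}
    - {"offset": [0,0,0],"spin": 0}

```text
time_s: 9.72
ee_pos: [537.1, 184.3, 153.2]
ee_rot: [179.9, -0.0, 99.1]
force: [-1.0, -1.3, 4.9]
gripper_width: 29.1
gripper_force: 55.0
```

```bash
python3 -c "
from h import *
for i in range(1):
    s=env.state();print(s['force'],s['torque'],s['ee_pos'])"
```

```text
[-1.02309572 -1.27093693  4.87113651] [-0.19214816  0.41550978 -0.03461467] [537.13360899 184.30429355 153.23648542]
```

Request:
arm_command:
  motion:
    - {"offset": [0.0006,0,0],"spin": 0}
    - {"offset": [0,-0.0006,0],"spin": 0}
    - {"offset": [0,0,0],"spin": 0}

```text
time_s: 10.1
ee_pos: [536.9, 184.5, 153.1]
ee_rot: [179.9, 0.0, 99.1]
force: [-0.9, -2.2, 4.5]
gripper_width: 29.2
gripper_force: 55.0
```

```bash
python3 -c "
from h import *
for i in range(1):
    s=env.state();print(s['force'],s['torque'],s['ee_pos'])"
```

```text
[-0.93984615 -2.20143051  4.50902829] [-0.50304529  0.21595731 -0.02725411] [536.94865345 184.53072691 153.08877054]
```

Request:
arm_command:
  motion:
    - {"offset": [0.0008,0,0],"spin": 0}
    - {"offset": [0,0,0],"spin": 0}
    - {"offset": [0,-0.0008,0],"spin": 0}
    - {"offset": [0,0,0],"spin": 0}

```text
time_s: 10.6
ee_pos: [535.2, 185.0, 151.5]
ee_rot: [-179.9, 0.0, 99.1]
force: [1.2, -2.7, -1.6]
gripper_width: 29.2
gripper_force: 55.0
```

Request:
arm_command:
  motion:
    - {"offset": [-0.001,0,0],"spin": 0}
    - {"offset": [0,0,0],"spin": 0}
    - {"offset": [-0.001,0,0],"spin": 0}
    - {"offset": [0,0,0],"spin": 0}

```text
time_s: 11.1
ee_pos: [535.6, 183.6, 152.3]
ee_rot: [-180.0, -0.0, 99.0]
force: [0.1, -0.6, -3.5]
gripper_width: 29.4
gripper_force: 55.0
```

Request:
arm_command:
  motion:
    - {"offset": [0,0,0.001],"spin": 0}
    - {"offset": [0,0,0.001],"spin": 0}
    - {"offset": [0,0,0.001],"spin": 0}
    - {"offset": [0,0,0],"spin": 0}

```text
time_s: 11.6
ee_pos: [535.7, 183.4, 149.3]
ee_rot: [-180.0, -0.0, 99.1]
force: [0.3, 0.3, -3.1]
gripper_width: 29.3
gripper_force: 55.0
```

Request:
arm_command:
  motion:
    - {"offset": [0,0,0.0015],"spin": 0}
    - {"offset": [0,0,0.0015],"spin": 0}
    - {"offset": [0,0,0.0015],"spin": 0}
    - {"offset": [0,0,0.0015],"spin": 0}
    - {"offset": [0,0,0],"spin": 0}

```text
time_s: 12.22
ee_pos: [535.6, 183.4, 143.3]
ee_rot: [-180.0, -0.0, 99.1]
force: [0.4, -0.1, -3.5]
gripper_width: 29.2
gripper_force: 55.0
```

Request:
arm_command:
  motion:
    - {"offset": [0,0,0.001],"spin": 0}
    - {"offset": [0,0,0.001],"spin": 0}
    - {"offset": [0,0,0.001],"spin": 0}
    - {"offset": [0,0,0],"spin": 0}

```text
time_s: 12.72
ee_pos: [535.7, 183.4, 140.4]
ee_rot: [-180.0, -0.0, 99.1]
force: [0.6, -0.0, -3.0]
gripper_width: 29.2
gripper_force: 55.0
```

Request:
arm_command:
  motion:
    - {"offset": [0,0,0.0015],"spin": 0}
    - {"offset": [0,0,0.0015],"spin": 0}
    - {"offset": [0,0,0.0015],"spin": 0}
    - {"offset": [0,0,0],"spin": 0}

```text
time_s: 13.22
ee_pos: [535.8, 183.5, 137.1]
ee_rot: [179.9, -0.0, 99.1]
force: [-2.0, 0.3, 4.8]
gripper_width: 29.3
gripper_force: 55.0
```

Request:
arm_command:
  motion:
    - {"offset": [0,0,0.001],"spin": 0}
    - {"offset": [0,0,0.001],"spin": 0}
    - {"offset": [0,0,0.001],"spin": 0}
    - {"offset": [0,0,0],"spin": 0}

```text
time_s: 13.72
ee_pos: [535.9, 183.5, 133.8]
ee_rot: [180.0, -0.0, 99.1]
force: [-2.0, -1.2, 5.5]
gripper_width: 29.0
gripper_force: 55.0
```

Request:
arm_command:
  motion:
    - {"offset": [0,0,0.0015],"spin": 0}
    - {"offset": [0,0,0.0015],"spin": 0}
    - {"offset": [0,0,0.0015],"spin": 0}
    - {"offset": [0,0,0.001],"spin": 0}
    - {"offset": [0,0,0],"spin": 0}

```text
time_s: 14.35
ee_pos: [535.8, 183.5, 128.0]
ee_rot: [180.0, -0.0, 99.1]
force: [-1.6, -0.4, 5.5]
gripper_width: 29.3
gripper_force: 55.0
```

Request:
arm_command:
  motion:
    - {"offset": [0,0,0.0008],"spin": 0}
    - {"offset": [0,0,0.0008],"spin": 0}
    - {"offset": [0,0,0.0008],"spin": 0}
    - {"offset": [0,0,0],"spin": 0}

```text
time_s: 14.85
ee_pos: [535.9, 183.5, 125.8]
ee_rot: [180.0, -0.0, 99.1]
force: [-2.4, -1.0, 6.1]
gripper_width: 29.4
gripper_force: 55.0
```

Request:
arm_command:
  motion:
    - {"offset": [0,0,0.0006],"spin": 0}
    - {"offset": [0,0,0.0005],"spin": 0}
    - {"offset": [0,0,0],"spin": 0}

```text
time_s: 15.22
ee_pos: [535.9, 183.5, 125.7]
ee_rot: [179.9, -0.0, 99.1]
force: [-3.5, -1.0, 12.2]
gripper_width: 29.3
gripper_force: 55.0
```

Request:
arm_command:
  motion:
    - {"offset": [0,0,0.0005],"spin": 0}
    - {"offset": [0,0,0.0005],"spin": 0}
    - {"offset": [0,0,0],"spin": 0}

```text
time_s: 15.6
ee_pos: [535.9, 183.5, 125.7]
ee_rot: [179.9, -0.0, 99.1]
force: [-5.3, -2.0, 17.6]
gripper_width: 28.8
gripper_force: 55.0
```

Request:
arm_command:
  motion:
    - {"offset": [0,0,0.0008],"spin": 0}
    - {"offset": [0,0,0.0008],"spin": 0}
    - {"offset": [0,0,0],"spin": 0}

```text
time_s: 15.98
ee_pos: [535.9, 183.5, 125.7]
ee_rot: [179.9, -0.0, 99.1]
force: [-7.2, -2.7, 25.9]
gripper_width: 29.3
gripper_force: 55.0
```

Run:
```python
from h import *
s=env.state();print(s["ee_pos"],s["force"])
p,d=env.grab_frame("scene");np.save("s5.npy",d)
cv2.imwrite("pics/s5.png",cv2.resize(p[120:210,300:420],(800,600),interpolation=cv2.INTER_CUBIC))
```

```text
[535.88593172 183.51394332 125.6567312 ] [-7.20639617 -2.70964274 25.886721  ]
```

View pics/s5.png

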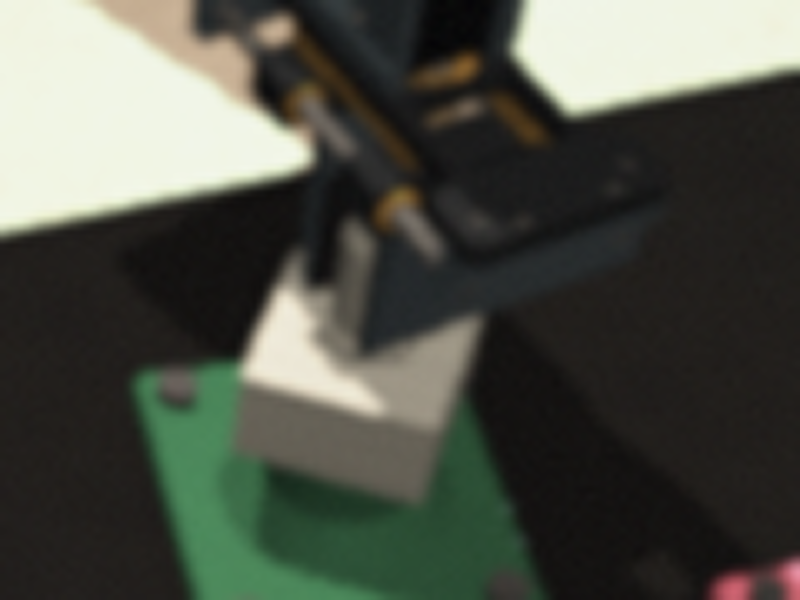

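Request:
arm_command:
  motion:
    - {"offset": [0,0,-0.001],"spin": 0}
    - {"offset": [0,0,-0.001],"spin": 0}
    - {"offset": [0,0,-0.0005],"spin": 0}
    - {"offset": [0,0,0],"spin": 0}

```text
time_s: 16.52
ee_pos: [535.9, 183.5, 125.7]
ee_rot: [179.9, -0.0, 99.1]
force: [-3.3, -1.0, 11.9]
gripper_width: 29.1
gripper_force: 55.0
```

Request:
arm_command:
  motion:
    - {"offset": [0,0,-0.001],"spin": 0}
    - {"offset": [0,0,-0.0008],"spin": 0}
    - {"offset": [0,0,0],"spin": 0}

```text
time_s: 16.9
ee_pos: [535.8, 183.5, 125.8]
ee_rot: [180.0, -0.0, 99.1]
force: [-1.2, -0.9, 3.9]
gripper_width: 29.5
gripper_force: 55.0
```

Request:
arm_command:
  motion:
    - {"offset": [0,0,0],"spin": 0}
    - {"offset": [0,0,0],"spin": 0}
    - {"offset": [0,0,0],"spin": 0}
    - {"offset": [0,0,0],"spin": 0}
    - {"offset": [0,0,0],"spin": 0}
  jaw: 0.08

```text
time_s: 17.52
ee_pos: [535.8, 183.5, 125.6]
ee_rot: [180.0, -0.0, 99.1]
force: [-0.0, -0.0, 1.0]
gripper_width: 76.1
gripper_force: 0.0
```

Released. I retreat straight up, then aside, and check.

Request:
arm_command:
  motion:
    - {"offset": [0,0,-0.015],"spin": 0}
    - {"offset": [0,0,-0.03],"spin": 0}
    - {"offset": [0,0,-0.045],"spin": 0}
    - {"offset": [0,0,-0.045],"spin": 0}
    - {"offset": [-0.03,0,0],"spin": 0}

```text
time_s: 18.15
ee_pos: [542.5, 155.3, 266.2]
ee_rot: [179.4, -0.1, 99.2]
force: [-0.2, -0.3, -0.8]
gripper_width: 80.1
gripper_force: 0.0
```

Request:
arm_command:
  motion:
    - {"offset": [-0.055,-0.02,0],"spin": 0}
    - {"offset": [-0.055,-0.02,0],"spin": 0}
    - {"offset": [-0.04,-0.02,0],"spin": 0}
    - {"offset": [0,0,0],"spin": 0}
    - {"offset": [0,0,0],"spin": 0}

```text
time_s: 18.77
ee_pos: [505.1, -3.4, 261.5]
ee_rot: [179.9, -0.0, 99.0]
force: [0.2, -0.4, 0.8]
gripper_width: 80.5
gripper_force: 0.0
```

Run:
```python
from h import *
p,d=env.grab_frame("scene");cv2.imwrite("pics/s6.png",cv2.resize(p[110:290,170:410],(800,600),interpolation=cv2.INTER_CUBIC))
Q=cloud("scene",d)[110:210,300:420]
print(env.state()["ee_pos"])
q=Q[(np.hypot(Q[...,0]-536,Q[...,1]-184)<25)];print("top z (expect 159)",np.percentile(q[:,2],[50,95,100]))
```

```text
[505.20379921  -3.03894379 261.27913236]
top z (expect 159) [122.68991802 156.43127509 161.0313736 ]
```

View pics/s6.png

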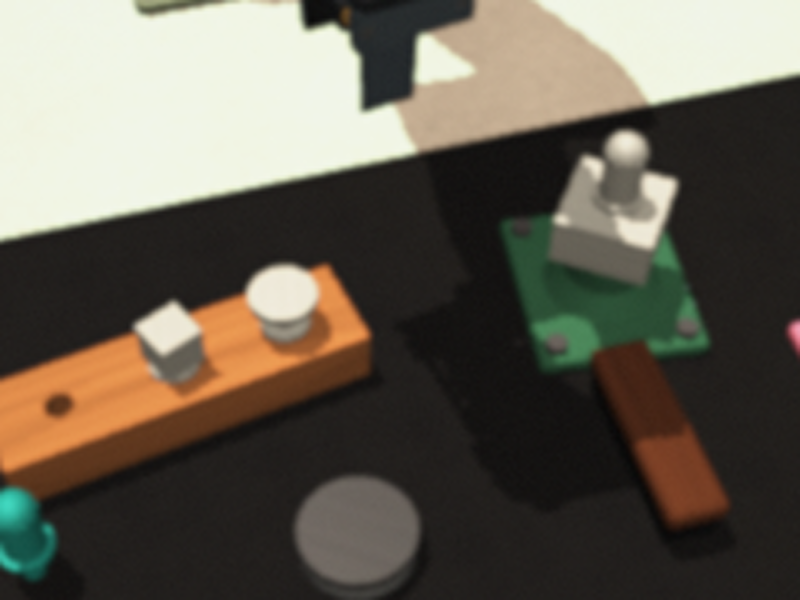

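The form stands upright and flush on the green stand's head (crop 625,170), and everything else is in place. Handing in.

```bash
python3 -c "
from workcell import env
print(env.job_done())"
```

```text
the job is handed in; nothing more can be done
None
```

The steel dome form is seated flush in the green stand and released, with the push on the stand reading about 30 N at most; the bystanders were left in place and the job was handed in at about 19 s.

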